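# Hold the bean dispenser's sprung shutter half open

## Task

Open the empty bean dispenser for an inspection of its outlet: first slide the transport lock by its round knob all the way to its end stop, away from the shutter, then slide the sprung shutter by its flat upright paddle to half of its travel (paddle level with the long middle mark) and hold it there against the spring. The program finishes while the gripper is still holding the shutter half open, with the lock left at its end stop. Leave everything else on the table where it is.

Things in the scene. Friction and masses are not known exactly. Their poses are not given: they have to be found in the camera images.
- dispenser: Fixed white bean dispenser. Origin on the table under its bed, z up, +y towards the hopper. Bed 14 mm thick: 110 mm (x, centred) by 400 mm (y -145 to +255 mm), and a side arm for the lock, to x -180 mm at y -76 to +4 mm. Guide rails on it reach 24 mm above the table. At its +y end a house 60 mm high (y 90 to 250 mm) carries the hopper.
- hopper_top (a point): Top of the dispenser's clear empty hopper with black lid (116 mm across, 228 mm high), the only tall part of the dispenser, at x 0, y +185 mm in its frame.
- half_mark (a point): Middle of the long black mark across the bed at the paddle's +x side, at x 43, y -60 mm in the dispenser's frame: the paddle's centre is level with it (same y) at half travel. Shorter marks show shut (y -20 mm) and fully open (y -100 mm).
- gate_grip (a point): Centre of the shutter's paddle, 55 mm above the table: a flat upright grey plate 36 mm (x) by 14 mm thick (y), 32 to 78 mm above the table, on a carriage 40 by 36 mm. Axes as the dispenser's. Shut, it lies at x 0, y -20 mm in the dispenser's frame; it opens along the dispenser's -y.
- gate (a joint): Opening of the shutter in m: 0 shut (start), 0.040 half, 0.080 fully open, along the dispenser's -y, away from the hopper. A spring pulls it shut with 4 N when shut, 9 N at half, 14 N fully open; let go, it springs shut. With the lock below about 0.028 its bolt blocks an ear on the shutter, which then moves only about 3 mm.
- lock_grip (a point): Centre of the transport lock's knob, 55 mm above the table: an upright grey round post, diameter 24 mm, 35 to 75 mm above the table, on a 30 by 30 mm block. A 10 mm square steel bolt reaches from it to the shutter (+x), 25 to 35 mm above the table. Axes as the dispenser's. At lock = 0 it lies at x -100, y -36 mm in the dispenser's frame.
- lock (a joint): Travel of the transport lock in m: 0 fully in (bolt across the shutter's ear), 0.050 fully out at its end stop. It slides along the dispenser's -x, away from the shutter, with about 2 N of friction, and stays where it is left. It starts between 0 and 0.012.
- cup: Loose white ceramic cup, 72 mm across, 55 mm high, standing beside the dispenser's side arm. Origin under its centre. Leave alone.
- brush: Loose brush, 160 mm long, lying along its x, in front of the open end of the shutter's bed (dispenser -y). Leave alone.
- jar: Loose amber jar, 52 mm across, 60 mm high, standing on the far side of the bed. Origin under its centre. Leave alone.
- sort_box: Loose clear open box, 150 by 120 by 60 mm, at the right of the table. Leave alone.
- sort_box2: A second such clear box. Leave alone.
- scoop: Loose steel scoop spoon, 170 mm long, at the left. Leave alone.
- mug: Loose blue mug, 80 mm across, 90 mm high, at the right. Leave alone.

How it is judged:
On the way, in this order (a step that is already met when the one before it is completed fails the run):
1. the transport lock is at its end stop while the shutter is still shut (value of joint lock above 0.044 m and value of joint gate below 0.01 m), for 0.2 s.
2. the gripper holds the shutter at half travel (value of joint gate between 0.032 and 0.048 m and contact force between the fingers and gate above 3 N), for 0.5 s.
At the end, for the whole second after the job is handed in: The gripper's fingers hold the shutter (contact over 3 N) at rest at half of its 80 mm travel, 40 mm within 8 mm, the transport lock is within 6 mm of its end stop, and each of the seven loose bystanders is within 30 mm of where it started (all of step 2 and velocity of joint gate between -0.01 and 0.01 m/s and value of joint lock above 0.044 m and distance of each of cup, brush, jar, sort_box, sort_box2, scoop, mug from where it was at the start of the episode below 0.03 m); the arm keeps its last pose, push and grip.
It fails at once if a bystander is pushed 30 mm or more, or knocked over (distance of any of cup, brush, jar, sort_box, sort_box2, scoop, mug from where it was at the start of the episode above 0.03 m or angle between any of cup, jar, mug, sort_box, sort_box2's own z axis and vertical above 0.6 rad).
It also fails if it takes over 45 s, if anything falls off the work surface, if the arm or the gripper's body presses on something with over 40 N, if the wrist force passes 120 N, or if a joint passes its speed limit or range.

## Robot

A 7-joint arm with a two-finger parallel gripper is mounted at the origin on the work surface. World frame = base frame: x ahead of the robot, y to its left, z up, the work surface at z = 0. Lengths are in m, angles in rad, forces in N, time in s.
With the tool pointing down it reaches from about 0.4 to 0.85 m from the base axis. Payload 10.4 kg.
Tool frame: the origin (TCP) lies on the centre line of the jaws, within the pads' length; the fingertips stand 17 mm ahead of it and the grasp point (between the pads) lies 2 mm behind it; z points along the fingers, y is the direction in which the jaws open and shut (so a half turn about z gives the same grasp; the last joint's range is limited). The gripper opens to 87 mm and grips with 3 to 60 N. Pads are 19 mm wide; open, the fingers measure 117 mm over their backs; the gripper's body (75 mm by 190 mm) begins 51 mm behind the grasp point.
Start: joints at [1.22, 0.332, -0.065, 1.46, 0.022, 1.35, -0.088], TCP at [0.201, -0.592, 0.212] pointing down, gripper open.
Joint ranges: [-2.6, 2.6], [-0.5, 2.12], [-1.47, 1.34], [0.16, 2.42], [-1.27, 4.41], [0.06, 2.06], [-2.6, 2.6]. Speed limits (rad/s): [2.22, 2.22, 2.79, 2.79, 3.14, 3.14, 3.14].

## Interface

Orientations are given as a unit quaternion [x, y, z, w].
In Python, from bench import r gives the robot as it stands.
- The arm moves only by the tool apply_moves, never from a script. Its argument "commands" is a list of rows, each an object with "rot": the turn, a rotation vector about the world's x, y, z in units of 180 degrees (1.0 is 180 degrees), a list of three; "linear": the shift along the world's x, y, z in units of 0.3 m (1.0 is 0.3 m), a list of three; "grip": the closure, from -1 (fully open) to 1 (shut). A call has 1 to 20 rows; each row is the pose to reach, as a shift and turn from the pose commanded when the call began, turning the shorter way round; what a row does not reach only later rows make up. A row lasts 1/10 s, in which the tool goes at most 50 mm and 8.59 degrees, less where a joint would pass 70% of its speed; a pose out of reach is approached as far as the arm can. A call with a number of a shift or a turn outside -1 to 1 is refused whole. A call with a gripper value outside its range is refused whole. The fingers move at their own pace and stop on an object; "newtons" is the grip in N (left out, the last holds). Time passes only in rows, so rows that repeat a pose let the fingers close. It gives the time, the measured TCP pose, the force and the opening at its end, in the units of the state.
- r.read_state(): the state, without advancing time (a new reading comes with each control period).
- r.camera(name): name is "side" or "top"; returns a dict with "frame" (400x640x3 uint8, red, green, blue), "mtx" (3x3 intrinsics, pixels), "D" ([k1, k2, p1, p2, k3] as OpenCV has them; the pictures are not rectified), "extrinsics" (4x4, takes a point from world to camera coordinates). Camera axes: x right, y down, z forward; pixel columns grow to the right and rows downward; lengths in m; the calibration is good to about 2 mm. A picture is of the moment at which its call begins. There is no depth.
- r.close_job(): hands the job in, once; it reports no verdict.
Trained networks look in a picture, given as the dict that the camera call returned (one of the last four; its "shot" number tells which), for a name from the list of things; names that differ only in an ending like _2 or _b are one class to them, and where a whole thing is asked for, a point or a joint stands for the part that bears it (a point fixed in the world has none). Each returns a list of dicts, best first, with "p" (0 to 1); they miss things now and then, are a little off and sometimes report something else, mostly with a low value. They report only what shows in the picture. A call takes as long as a camera call.
- r.search_frame(thing, picture): "bbox" ([left, top, width, height] in pixels, round what is visible of it).
- r.spot_point(thing, picture): "location" ([column, row] in pixels: a listed point, or the origin of a listed thing).
The state is a dict: "time": time; "joint_positions": joint angles; "joint_vel": joint speeds; "joint_torque": joint torques, N m; "ee_pos": TCP position; "eef_rot": TCP orientation; "ft_force": force on the tool from outside, world axes, zero at the start; "torque": the same for the moment, N m; "width": finger opening in m.
Only numpy, scipy, OpenCV 4.12 (cv2) and the standard library are available. Lean on these libraries where they do the work, as an engineer would, in place of code of your own. Each camera call takes 0.05 s, during which the arm holds its last target. There are 200 camera calls.

## Working session

There is one attempt and no reset: what is moved stays moved. The work goes in short steps, Python scripts to look and compute and a tool call to move; the robot and the scene stay as the last step left them, time stands still between calls to the robot, and variables do not carry over. Pictures are saved under pics/ and viewed, about 8 in all and at most 12, crops included, and the job is handed in when it is done.

Besides the shell and the picture viewer there is one more tool, called after ">>>" by a JSON object that holds its "fn" and its "kwargs", one argument or row to a line. apply_moves: Moves the arm, as the interface text tells. Its arguments: {"type":"object","properties":{"commands":{"type":"array","items":{"type":"object","properties":{"rot":{"type":"array","items":{"type":"number"}},"linear":{"type":"array","items":{"type":"number"}},"grip":{"type":"number"}}}},"newtons":{"type":"number"}},"required":["commands"]}

```bash
ls; mkdir -p pics; cat > h.py <<'E'
import numpy as np, cv2
from bench import r
def pts(names,cams):
    out={}
    for n in names:
        out[n]=[ (lambda l:(np.array(l[0]["location"]),l[0]["p"]) if l else None)(r.spot_point(n,c)) for c in cams]
    return out
def ray(c,uv):
    E=np.array(c["extrinsics"]);n=cv2.undistortPoints(np.array([[uv]],float),np.array(c["mtx"]),np.array(c["D"])).ravel()
    R=E[:3,:3];o=-R.T@E[:3,3];d=R.T@np.array([n[0],n[1],1]);return o,d/np.linalg.norm(d)
def tri(c1,u1,c2,u2):
    o1,d1=ray(c1,u1);o2,d2=ray(c2,u2)
    s=np.linalg.lstsq(np.stack([d1,-d2],1),o2-o1,rcond=None)[0]
    a=o1+s[0]*d1;b=o2+s[1]*d2;return (a+b)/2,np.linalg.norm(a-b)
def atz(c,u,z):
    o,d=ray(c,u);return o+d*(z-o[2])/d[2]
def proj(c,P):
    E=np.array(c["extrinsics"]);return cv2.projectPoints(np.array(P,float).reshape(-1,3),cv2.Rodrigues(E[:3,:3])[0],E[:3,3],np.array(c["mtx"]),np.array(c["D"]))[0].reshape(-1,2)
E
cat > look.py <<'E'
from h import *
np.set_printoptions(precision=4,suppress=True)
a=r.camera("top");b=r.camera("side")
cv2.imwrite("pics/top0.png",a["frame"][:,:,::-1]);cv2.imwrite("pics/side0.png",b["frame"][:,:,::-1])
for c in(a,b):
    E=np.array(c["extrinsics"]);print(-E[:3,:3].T@E[:3,3])
names=["dispenser","hopper_top","half_mark","gate_grip","lock_grip","cup","brush","jar","sort_box","scoop","mug"]
p=pts(names,[a,b])
for n,(u,v) in p.items():
    print(n,u,v, tri(a,u[0],b,v[0]) if u and v else (atz(a,u[0],0) if u else ''))
s=r.read_state();print(s["ee_pos"],s["eef_rot"],s["width"],s["time"])
E
python3 look.py
```

```text
pics
[0.3149 0.0386 1.3853]
[0.1694 0.9599 0.8464]
dispenser (array([289.9, 191.9]), 0.75) (array([303.4, 259.9]), 0.59) (array([ 0.6113,  0.1197, -0.0148]), np.float64(0.008755722057292576))
hopper_top (array([220.2, 160. ]), 0.6) (array([250.7, 230.2]), 0.57) (array([0.6645, 0.3037, 0.221 ]), np.float64(0.0029050070043151965))
half_mark (array([308.7, 188.3]), 0.91) (array([307.1, 239.8]), 0.81) (array([0.6206, 0.0569, 0.0174]), np.float64(0.004082321519752831))
gate_grip (array([290.5, 193.5]), 0.57) (array([308.8, 242.8]), 0.74) (array([0.5915, 0.114 , 0.0593]), np.float64(0.005786447421873308))
lock_grip (array([284.6, 229.9]), 0.64) (array([334. , 255.7]), 0.56) (array([0.485 , 0.138 , 0.0609]), np.float64(0.01492749727916249))
cup (array([248.1, 227. ]), 0.81) (array([315.7, 299.5]), 0.92) (array([ 0.499 ,  0.2615, -0.0084]), np.float64(0.0031354189545498077))
brush (array([345. , 227.6]), 0.87) (array([359.8, 236.1]), 0.66) (array([ 0.4813, -0.0598, -0.0047]), np.float64(0.00906283651532538))
jar (array([304. , 159.8]), 0.71) (array([278.4, 242.6]), 0.52) (array([ 0.7285,  0.0696, -0.0212]), np.float64(0.0007030446710113319))
sort_box (array([469.3, 253.5]), 0.86) (array([376.5, 173.9]), 0.85) (array([ 0.4537, -0.4137,  0.0622]), np.float64(0.15003025298536518))
scoop (array([166.6, 247.2]), 0.56) (array([284.2, 388.9]), 0.76) (array([ 0.4487,  0.5322, -0.0135]), np.float64(0.008335382560104567))
mug (array([447.4, 166.3]), 0.9) (array([342.9, 174.8]), 0.61) (array([ 0.6793, -0.4157,  0.0062]), np.float64(0.0004689130716902491))
[ 0.2013 -0.5917  0.2119] [0.9866 0.1632 0.     0.    ] 0.08688501919364174 1.2
```

```bash
python3 -c "
import cv2
a=cv2.imread('pics/top0.png')[120:290,190:380];cv2.imwrite('pics/topc.png',cv2.resize(a,None,fx=3.5,fy=3.5,interpolation=2)[:600,:])
a=cv2.imread('pics/side0.png')[170:330,210:410];cv2.imwrite('pics/sidec.png',cv2.resize(a,None,fx=3.5,fy=3.5,interpolation=2))"
```

```text
(no output)
```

View pics/topc.png

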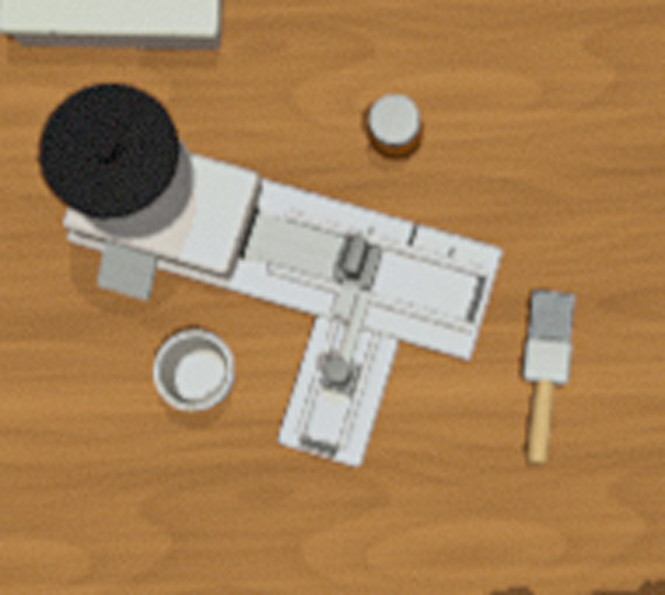

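View pics/sidec.png

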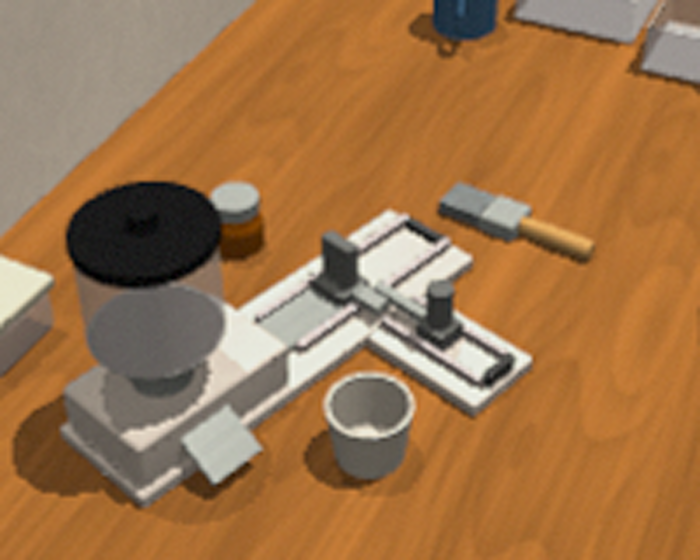

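The views show the paddle at top px (291,193), the knob at (286,225), and the half mark at (308,187). The cup is beside the arm and the brush is off the open end. Next I'll fit the dispenser's pose to points from both views.

```bash
cat > fit.py <<'E'
from h import *
from scipy.optimize import least_squares
np.set_printoptions(precision=4,suppress=True)
a=r.camera("top");b=r.camera("side")
T=lambda u,v:(190+u/3.5,120+v/3.5); S=lambda u,v:(210+u/3.5,170+v/3.5)
M=[("paddle",(0,-20,78),T(354,248),S(340,241)),("knob",(-100,-36,75),T(337,366),S(440,287)),("half",(43,-60,14),T(413,234),(307.1,239.8)),
("c1",(55,-145,14),T(501,247),S(392,210)),("c2",(-55,-145,14),T(470,357),S(472,258)),("a1",(-180,-76,14),T(360,466),S(531,356)),("a2",(-180,4,14),T(279,440),S(474,403)),("hop",(0,185,228),T(110,148),S(145,226))]
def P(x):
    c,s=np.cos(x[2]),np.sin(x[2]);o=[]
    for n,m,_,_ in M:
        m=np.array(m)/1000
        if n=="knob":m[0]-=x[3]
        o.append([x[0]+c*m[0]-s*m[1],x[1]+s*m[0]+c*m[1],m[2]])
    return np.array(o)
def res(x):
    p=P(x);return np.concatenate([proj(a,p)-[m[2] for m in M],proj(b,p)-[m[3] for m in M]],1)
f=least_squares(lambda x:res(x).ravel(),[.6,.13,-.28,0.005],loss="soft_l1",x_scale=[.01,.01,.05,.01])
print(f.x)
for m,q,w in zip(M,res(f.x),P(f.x)):
    print(m[0],q,w,*tri(a,m[2],b,m[3]))
E
python3 fit.py
```

```text
[ 0.6018  0.1306 -0.323   0.0047]
paddle [-0.0081  1.0782 -0.1341 -1.6852] [0.5954 0.1116 0.078 ] [0.598  0.1112 0.0709] 0.005002727416521541
knob [-0.0426  0.4351  0.0009 -1.5861] [0.4911 0.1296 0.075 ] [0.4922 0.1296 0.0687] 0.002316874416071181
half [-0.4182  0.2544 -0.5752  1.2328] [0.6235 0.06   0.014 ] [0.6227 0.0584 0.0185] 0.0011944353796500488
c1 [-0.039   0.1748 -0.9367 -1.9033] [ 0.6079 -0.0244  0.014 ] [ 0.6077 -0.0256  0.0056] 0.005311121391070504
c2 [-0.3804  0.2729  0.5455 -1.9071] [0.5036 0.0105 0.014 ] [0.5058 0.009  0.0039] 0.00010018587506304322
a1 [-0.3088  0.1361  0.9747 -1.3008] [0.4069 0.1156 0.014 ] [0.4088 0.1152 0.0072] 0.001966678650412822
a2 [-0.8321  0.5576  0.4733 -0.5932] [0.4323 0.1915 0.014 ] [0.4345 0.1893 0.0087] 5.7455825423234854e-05
hop [-2.38   -1.102  -0.6777 -5.784 ] [0.6605 0.306  0.228 ] [0.6628 0.3038 0.2067] 0.0009169793485227972
```

>>> {"fn": "apply_moves", "kwargs": {
  "commands": [
    {"linear": [0.4, 0.9, 0], "rot": [0, 0, 0.4], "grip": -1},
    {"linear": [0.4, 0.9, 0], "rot": [0, 0, 0.4], "grip": -1},
    {"linear": [0.4, 0.9, 0], "rot": [0, 0, 0.4], "grip": -1},
    {"linear": [0.4, 0.9, 0], "rot": [0, 0, 0.4], "grip": -1},
    {"linear": [0.4, 0.9, 0], "rot": [0, 0, 0.4], "grip": -1},
    {"linear": [0.4, 0.9, 0], "rot": [0, 0, 0.4], "grip": -1},
    {"linear": [0.4, 0.9, 0], "rot": [0, 0, 0.4], "grip": -1},
    {"linear": [0.4, 0.9, 0], "rot": [0, 0, 0.4], "grip": -1},
    {"linear": [0.4, 0.9, 0], "rot": [0, 0, 0.4], "grip": -1},
    {"linear": [0.4, 0.9, 0], "rot": [0, 0, 0.4], "grip": -1}
  ]
}}

```text
time: 2.3
ee_pos: [0.3213, -0.3217, 0.212]
eef_rot: [0.702, 0.712, -0.0, 0.0]
ft_force: [0.1, 0.3, -0.0]
width: 0.087
```

>>> {"fn": "apply_moves", "kwargs": {
  "commands": [
    {"linear": [0.4, 0.9, 0], "rot": [0, 0, 0.393], "grip": -1},
    {"linear": [0.4, 0.9, 0], "rot": [0, 0, 0.393], "grip": -1},
    {"linear": [0.4, 0.9, 0], "rot": [0, 0, 0.393], "grip": -1},
    {"linear": [0.4, 0.9, 0], "rot": [0, 0, 0.393], "grip": -1},
    {"linear": [0.4, 0.9, 0], "rot": [0, 0, 0.393], "grip": -1},
    {"linear": [0.4, 0.9, 0], "rot": [0, 0, 0.393], "grip": -1},
    {"linear": [0.4, 0.9, 0], "rot": [0, 0, 0.393], "grip": -1},
    {"linear": [0.4, 0.9, 0], "rot": [0, 0, 0.393], "grip": -1},
    {"linear": [0.4, 0.9, 0], "rot": [0, 0, 0.393], "grip": -1},
    {"linear": [0.4, 0.9, 0], "rot": [0, 0, 0.393], "grip": -1}
  ]
}}

```text
time: 3.3
ee_pos: [0.4413, -0.0517, 0.2119]
eef_rot: [0.161, 0.987, 0.0, 0.0]
ft_force: [0.2, 1.0, 0.4]
width: 0.0867
```

```bash
python3 -c "
from bench import r;s=r.read_state();[print(k,s[k]) for k in s if k!='joint_torque']"
```

```text
time 3.3
joint_positions [ 0.69391994 -0.04341489 -0.65172438  1.87920726 -0.02743891  1.29689912
  1.2968685 ]
joint_vel [ 0.00585598 -0.00072867  0.00033705  0.00013355 -0.00133025  0.00043329
 -0.04359713]
ee_pos [ 0.44128896 -0.05169777  0.211923  ]
eef_rot [1.61291659e-01 9.86906782e-01 4.98791847e-05 4.88125677e-05]
ft_force [0.18733236 0.99201657 0.42368185]
torque [ 0.00985094 -0.13036885  0.00410499]
width 0.08666319220294201
```

>>> {"fn": "apply_moves", "kwargs": {
  "commands": [
    {"linear": [0.166, 0.606, 0], "rot": [0, 0, 0], "grip": -1},
    {"linear": [0.166, 0.606, 0], "rot": [0, 0, 0], "grip": -1},
    {"linear": [0.166, 0.606, 0], "rot": [0, 0, 0], "grip": -1},
    {"linear": [0.166, 0.606, 0], "rot": [0, 0, 0], "grip": -1},
    {"linear": [0.166, 0.606, 0], "rot": [0, 0, 0], "grip": -1},
    {"linear": [0.166, 0.606, -0.15], "rot": [0, 0, 0], "grip": -1},
    {"linear": [0.166, 0.606, -0.25], "rot": [0, 0, 0], "grip": -1},
    {"linear": [0.166, 0.606, -0.3], "rot": [0, 0, 0], "grip": -1},
    {"linear": [0.166, 0.606, -0.3], "rot": [0, 0, 0], "grip": -1}
  ]
}}

```text
time: 4.2
ee_pos: [0.4901, 0.1293, 0.1205]
eef_rot: [0.162, 0.987, -0.0, -0.001]
ft_force: [-0.0, 0.5, 0.2]
width: 0.0868
```

```bash
python3 -c "
from h import *
c=r.camera('top');d=r.camera('side');s=r.read_state();print(s['ee_pos'])
p=np.array(s['ee_pos']);p[2]=.075
f=c['frame'][120:290,190:380,::-1];f=cv2.resize(f,None,fx=3,fy=3)
g=d['frame'][170:330,210:410,::-1];g=cv2.resize(g,None,fx=3,fy=3)
g=cv2.copyMakeBorder(g,0,30,0,0,0)
print((proj(c,p)-[190,120])*3,(proj(d,p)-[210,170])*3)
o=np.concatenate([f,g],1);o=cv2.resize(o,None,fx=.68,fy=.68,interpolation=cv2.INTER_AREA);print(o.shape);cv2.imwrite('pics/p3.png',o)"
```

```text
[0.49166704 0.1301211  0.12301832]
[[288.24135138 314.49045   ]] [[376.42726397 241.38408724]]
(347, 796, 3)
```

View pics/p3.png

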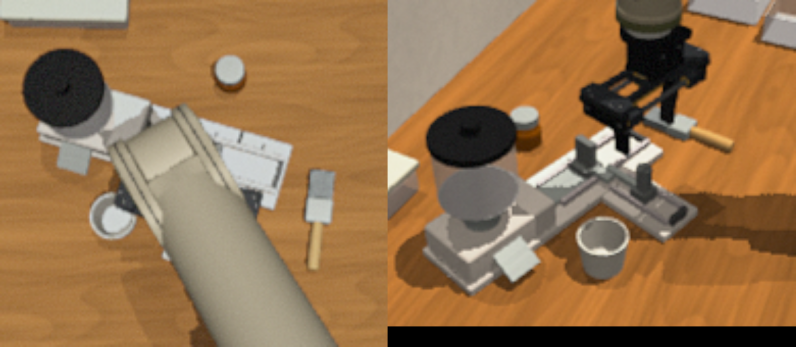

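The gripper straddles the knob: in the side view the knob top is near (643,165) and the projected TCP line at (644,164). I'll descend and grip.

>>> {"fn": "apply_moves", "kwargs": {
  "commands": [
    {"linear": [0, 0, -0.1], "rot": [0, 0, 0], "grip": -1},
    {"linear": [0, 0, -0.16], "rot": [0, 0, 0], "grip": -1},
    {"linear": [0, 0, -0.21], "rot": [0, 0, 0], "grip": -1},
    {"linear": [0, 0, -0.21], "rot": [0, 0, 0], "grip": -1},
    {"linear": [0, 0, -0.21], "rot": [0, 0, 0], "grip": 1},
    {"linear": [0, 0, -0.21], "rot": [0, 0, 0], "grip": 1},
    {"linear": [0, 0, -0.21], "rot": [0, 0, 0], "grip": 1},
    {"linear": [0, 0, -0.21], "rot": [0, 0, 0], "grip": 1},
    {"linear": [0, 0, -0.21], "rot": [0, 0, 0], "grip": 1},
    {"linear": [0, 0, -0.21], "rot": [0, 0, 0], "grip": 1},
    {"linear": [0, 0, -0.21], "rot": [0, 0, 0], "grip": 1},
    {"linear": [0, 0, -0.21], "rot": [0, 0, 0], "grip": 1}
  ],
  "newtons": 25
}}

```text
time: 5.5
ee_pos: [0.491, 0.1301, 0.0589]
eef_rot: [0.161, 0.987, 0.0, -0.0]
ft_force: [0.3, 0.1, -0.4]
width: 0.031
```

>>> {"fn": "apply_moves", "kwargs": {
  "commands": [
    {"linear": [0, 0, 0], "rot": [0, 0, 0], "grip": 1},
    {"linear": [0, 0, 0], "rot": [0, 0, 0], "grip": 1},
    {"linear": [0, 0, 0], "rot": [0, 0, 0], "grip": 1},
    {"linear": [0, 0, 0], "rot": [0, 0, 0], "grip": 1}
  ]
}}

```text
time: 5.9
ee_pos: [0.4912, 0.1308, 0.059]
eef_rot: [0.16, 0.987, 0.001, 0.0]
ft_force: [1.7, 5.1, -2.9]
width: 0.0222
```

>>> {"fn": "apply_moves", "kwargs": {
  "commands": [
    {"linear": [-0.03, 0.01, 0], "rot": [0, 0, 0], "grip": 1},
    {"linear": [-0.06, 0.02, 0], "rot": [0, 0, 0], "grip": 1},
    {"linear": [-0.09, 0.03, 0], "rot": [0, 0, 0], "grip": 1},
    {"linear": [-0.12, 0.04, 0], "rot": [0, 0, 0], "grip": 1},
    {"linear": [-0.12, 0.04, 0], "rot": [0, 0, 0], "grip": 1},
    {"linear": [-0.12, 0.04, 0], "rot": [0, 0, 0], "grip": 1}
  ]
}}

```text
time: 6.5
ee_pos: [0.4546, 0.1432, 0.0589]
eef_rot: [0.16, 0.987, 0.001, -0.0]
ft_force: [-0.5, 6.2, -2.6]
width: 0.0224
```

>>> {"fn": "apply_moves", "kwargs": {
  "commands": [
    {"linear": [-0.015, 0.005, 0], "rot": [0, 0, 0], "grip": 1},
    {"linear": [-0.03, 0.01, 0], "rot": [0, 0, 0], "grip": 1},
    {"linear": [-0.045, 0.015, 0], "rot": [0, 0, 0], "grip": 1},
    {"linear": [-0.05, 0.017, 0], "rot": [0, 0, 0], "grip": 1},
    {"linear": [-0.05, 0.017, 0], "rot": [0, 0, 0], "grip": 1},
    {"linear": [-0.05, 0.017, 0], "rot": [0, 0, 0], "grip": 1}
  ]
}}

```text
time: 7.1
ee_pos: [0.4459, 0.146, 0.0599]
eef_rot: [0.162, 0.987, 0.002, 0.005]
ft_force: [27.8, 1.6, -23.8]
width: 0.0223
```

The force rose to 28 N after about 48 mm of travel, which fits reaching the end stop. I'll ease off, open and rise.

>>> {"fn": "apply_moves", "kwargs": {
  "commands": [
    {"linear": [0.01, -0.003, 0], "rot": [0, 0, 0], "grip": 1},
    {"linear": [0.02, -0.006, 0], "rot": [0, 0, 0], "grip": -1},
    {"linear": [0.02, -0.006, 0], "rot": [0, 0, 0], "grip": -1},
    {"linear": [0.02, -0.006, 0], "rot": [0, 0, 0], "grip": -1},
    {"linear": [0.02, -0.006, 0], "rot": [0, 0, 0], "grip": -1},
    {"linear": [0.02, -0.006, 0], "rot": [0, 0, 0], "grip": -1},
    {"linear": [0.02, -0.006, 0.1], "rot": [0, 0, 0], "grip": -1},
    {"linear": [0.02, -0.006, 0.2], "rot": [0, 0, 0], "grip": -1},
    {"linear": [0.02, -0.006, 0.3], "rot": [0, 0, 0], "grip": -1},
    {"linear": [0.02, -0.006, 0.3], "rot": [0, 0, 0], "grip": -1}
  ]
}}

```text
time: 8.1
ee_pos: [0.4479, 0.1461, 0.1524]
eef_rot: [0.16, 0.987, 0.001, 0.003]
ft_force: [-0.1, 0.3, -0.2]
width: 0.0839
```

```bash
cat > look2.py <<'E'
import sys
from h import *
np.set_printoptions(precision=4,suppress=True)
d=r.camera('side');c=r.camera('top');s=r.read_state();print(s['ee_pos'],s['width'],s['ft_force'])
X=[.6018,.1306,-.323]
def W(x,y,z):
    k,q=np.cos(X[2]),np.sin(X[2]);return [X[0]+k*x-q*y,X[1]+q*x+k*y,z]
for n,P in dict(knobtop50=W(-.150,-.036,.075),knobtop44=W(-.144,-.036,.075),pad0=W(0,-.02,.078),pad40=W(0,-.06,.078),half=W(.043,-.06,.014)).items():
    print(n,(proj(d,P)[0]-[250,200])*6, proj(d,P)[0],proj(c,P)[0])
for n in("gate_grip","lock_grip"):print(n,[(x["location"],x["p"]) for x in r.spot_point(n,d)][:2])
g=cv2.resize(d['frame'][200:298,250:380,::-1],None,fx=6,fy=6,interpolation=2);cv2.imwrite(sys.argv[1],g)
E
python3 look2.py pics/p4.png
```

```text
[0.4462 0.1452 0.1491] 0.08547254389310328 [ 0.0926 -0.176   0.0265]
knobtop50 [584.4977 344.0722] [347.4163 257.3454] [281.8917 238.9568]
knobtop44 [575.0099 338.4663] [345.835  256.4111] [282.4687 237.0981]
pad0 [341.9481 223.0682] [306.9913 237.178 ] [291.1188 191.9246]
pad40 [394.4614 188.1214] [315.7436 231.3536] [303.2117 195.404 ]
half [339.0559 246.231 ] [306.5093 241.0385] [307.5669 187.102 ]
gate_grip [([306.6, 242.3], 0.74), ([377.2, 174.1], 0.69)]
lock_grip [([348.6, 262.8], 0.84)]
```

View pics/p4.png

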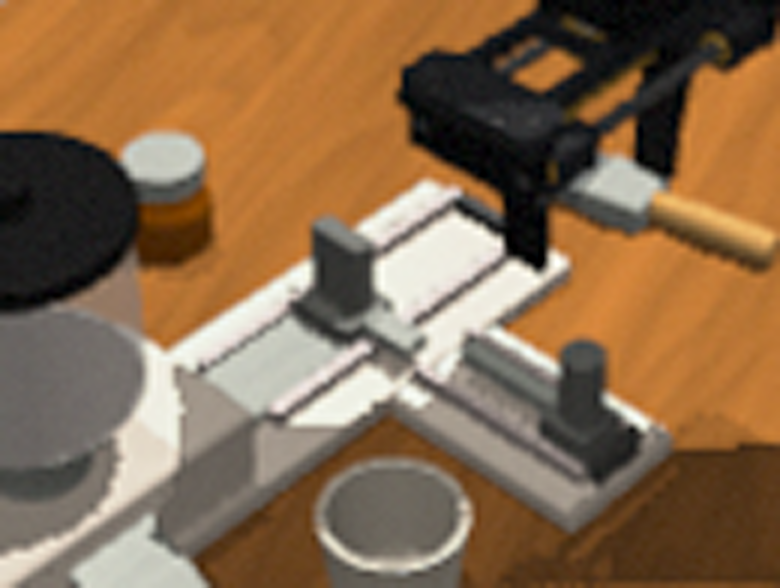

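The knob is against the bumper: its top is at (583,352) against a predicted (584,344) at full travel, and the side view shows the same ~8 px (1.5 px raw) offset on the shut paddle. The shutter is still shut and the jaws are clear. Next is the paddle.

>>> {"fn": "apply_moves", "kwargs": {
  "commands": [
    {"linear": [0.497, -0.113, 0], "rot": [0, 0, 0], "grip": -1},
    {"linear": [0.497, -0.113, 0], "rot": [0, 0, 0], "grip": -1},
    {"linear": [0.497, -0.113, 0], "rot": [0, 0, 0], "grip": -1},
    {"linear": [0.497, -0.113, 0], "rot": [0, 0, 0], "grip": -1},
    {"linear": [0.497, -0.113, 0], "rot": [0, 0, 0], "grip": -1},
    {"linear": [0.497, -0.113, 0], "rot": [0, 0, 0], "grip": -1},
    {"linear": [0.497, -0.113, -0.1], "rot": [0, 0, 0], "grip": -1},
    {"linear": [0.497, -0.113, -0.2], "rot": [0, 0, 0], "grip": -1},
    {"linear": [0.497, -0.113, -0.26], "rot": [0, 0, 0], "grip": -1},
    {"linear": [0.497, -0.113, -0.3], "rot": [0, 0, 0], "grip": -1},
    {"linear": [0.497, -0.113, -0.3], "rot": [0, 0, 0], "grip": -1}
  ]
}}

```text
time: 9.4
ee_pos: [0.5937, 0.1115, 0.058]
eef_rot: [0.16, 0.987, -0.0, -0.001]
ft_force: [0.5, 0.6, 0.2]
width: 0.0872
```

```bash
python3 look2.py pics/p5.png
```

```text
[0.5952 0.1118 0.0599] 0.08702013208217715 [-1.2765 -0.4909  0.4167]
knobtop50 [584.4977 344.0722] [347.4163 257.3454] [281.8917 238.9568]
knobtop44 [575.0099 338.4663] [345.835  256.4111] [282.4687 237.0981]
pad0 [341.9481 223.0682] [306.9913 237.178 ] [291.1188 191.9246]
pad40 [394.4614 188.1214] [315.7436 231.3536] [303.2117 195.404 ]
half [339.0559 246.231 ] [306.5093 241.0385] [307.5669 187.102 ]
gate_grip [([307.7, 244.4], 0.8)]
lock_grip [([348.9, 262.9], 0.59)]
```

View pics/p5.png

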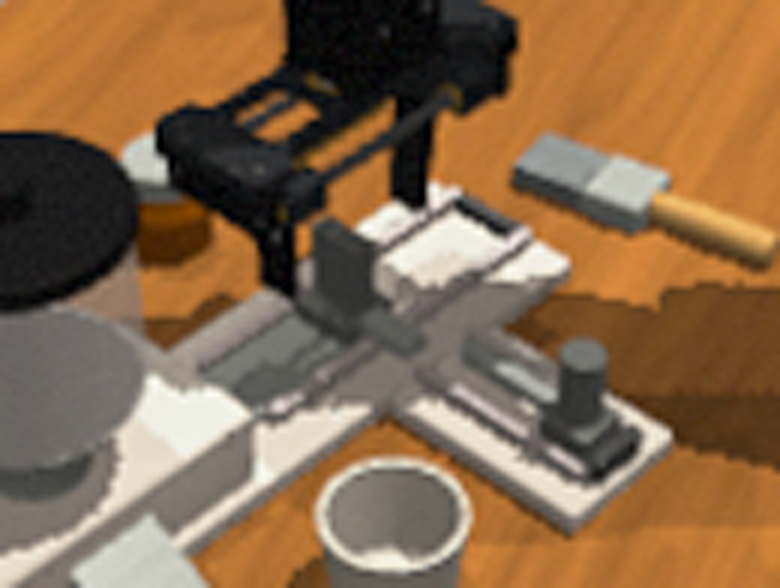

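```bash
python3 -c "
from h import *
np.set_printoptions(precision=1,suppress=True)
d=r.camera('side');s=r.read_state();p=np.array(s['ee_pos']);y=np.array([.318,.948,0]);x=np.array([.948,-.318,0]);z=np.array([0,0,1])
for n,q in dict(L=p+.0505*y-.017*z,R=p-.0505*y-.017*z,Rx=p-.0505*y-.017*z+.0095*x,Rmx=p-.0505*y-.017*z-.0095*x,mid=p-.017*z).items(): print(n,(proj(d,q)[0]-[250,200])*6)
print(s['ee_pos'],s['eef_rot'])
"
```

```text
L [274.4 321. ]
R [407.6 230. ]
Rx [394.9 222.5]
Rmx [420.5 237.5]
mid [342.7 274.4]
[0.6 0.1 0.1] [0.2 1.  0.  0. ]
```

The open fingertips sit about 15 mm higher than nominal. That fits a linkage gripper whose tips swing forward as it closes, and the knob grasp at this height worked. I'll close on the paddle.

>>> {"fn": "apply_moves", "kwargs": {
  "commands": [
    {"linear": [0, 0, 0], "rot": [0, 0, 0], "grip": 1},
    {"linear": [0, 0, 0], "rot": [0, 0, 0], "grip": 1},
    {"linear": [0, 0, 0], "rot": [0, 0, 0], "grip": 1},
    {"linear": [0, 0, 0], "rot": [0, 0, 0], "grip": 1},
    {"linear": [0, 0, 0], "rot": [0, 0, 0], "grip": 1},
    {"linear": [0, 0, 0], "rot": [0, 0, 0], "grip": 1},
    {"linear": [0, 0, 0], "rot": [0, 0, 0], "grip": 1},
    {"linear": [0, 0, 0], "rot": [0, 0, 0], "grip": 1},
    {"linear": [0, 0, 0], "rot": [0, 0, 0], "grip": 1},
    {"linear": [0, 0, 0], "rot": [0, 0, 0], "grip": 1},
    {"linear": [0, 0, 0], "rot": [0, 0, 0], "grip": 1},
    {"linear": [0, 0, 0], "rot": [0, 0, 0], "grip": 1},
    {"linear": [0, 0, 0], "rot": [0, 0, 0], "grip": 1},
    {"linear": [0, 0, 0], "rot": [0, 0, 0], "grip": 1}
  ],
  "newtons": 40
}}

```text
time: 11.05
ee_pos: [0.5953, 0.1119, 0.0589]
eef_rot: [0.16, 0.987, 0.0, 0.0]
ft_force: [2.1, 3.7, -2.4]
width: 0.0135
```

>>> {"fn": "apply_moves", "kwargs": {
  "commands": [
    {"linear": [-0.008, -0.024, 0], "rot": [0, 0, 0], "grip": 1},
    {"linear": [-0.016, -0.048, 0], "rot": [0, 0, 0], "grip": 1},
    {"linear": [-0.024, -0.072, 0], "rot": [0, 0, 0], "grip": 1},
    {"linear": [-0.032, -0.096, 0], "rot": [0, 0, 0], "grip": 1},
    {"linear": [-0.04, -0.12, 0], "rot": [0, 0, 0], "grip": 1},
    {"linear": [-0.043, -0.128, 0], "rot": [0, 0, 0], "grip": 1},
    {"linear": [-0.043, -0.128, 0], "rot": [0, 0, 0], "grip": 1},
    {"linear": [-0.043, -0.128, 0], "rot": [0, 0, 0], "grip": 1},
    {"linear": [-0.043, -0.128, 0], "rot": [0, 0, 0], "grip": 1}
  ]
}}

```text
time: 11.95
ee_pos: [0.5825, 0.0746, 0.0589]
eef_rot: [0.16, 0.987, 0.001, 0.0]
ft_force: [5.3, 6.9, -5.3]
width: 0.0137
```

```bash
python3 look2.py pics/p6.png
```

```text
[0.5825 0.0746 0.0589] 0.013345239534583612 [ 5.6685  6.7388 -5.5516]
knobtop50 [584.4977 344.0722] [347.4163 257.3454] [281.8917 238.9568]
knobtop44 [575.0099 338.4663] [345.835  256.4111] [282.4687 237.0981]
pad0 [341.9481 223.0682] [306.9913 237.178 ] [291.1188 191.9246]
pad40 [394.4614 188.1214] [315.7436 231.3536] [303.2117 195.404 ]
half [339.0559 246.231 ] [306.5093 241.0385] [307.5669 187.102 ]
gate_grip [([315.4, 237.4], 0.93)]
lock_grip [([347.2, 264.6], 0.84), ([276.5, 241.4], 0.63)]
```

View pics/p6.png

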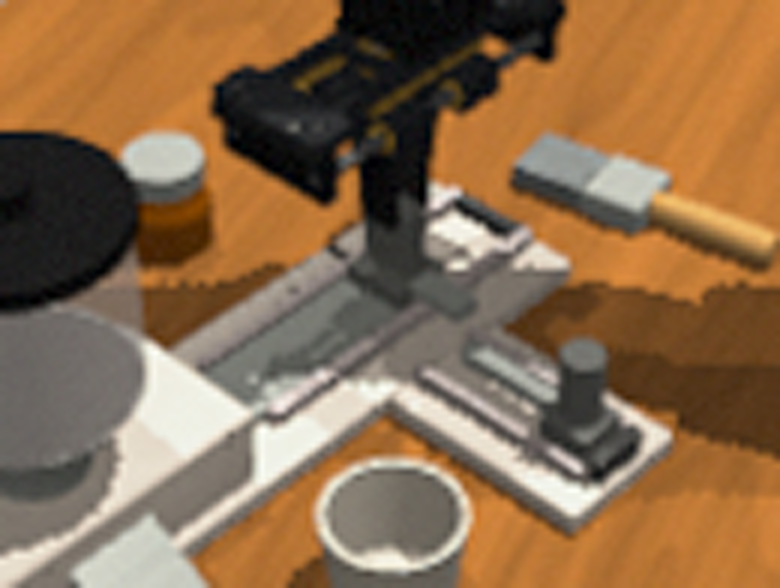

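The shutter is at about 39–40 mm. The paddle, at about (392,224), is level with the long mark at (345,243) to within about 2 mm, and the knob hasn't moved from its stop. I'll hold briefly, then check once more and hand in.

>>> {"fn": "apply_moves", "kwargs": {
  "commands": [
    {"linear": [0, 0, 0], "rot": [0, 0, 0], "grip": 1},
    {"linear": [0, 0, 0], "rot": [0, 0, 0], "grip": 1},
    {"linear": [0, 0, 0], "rot": [0, 0, 0], "grip": 1},
    {"linear": [0, 0, 0], "rot": [0, 0, 0], "grip": 1},
    {"linear": [0, 0, 0], "rot": [0, 0, 0], "grip": 1},
    {"linear": [0, 0, 0], "rot": [0, 0, 0], "grip": 1},
    {"linear": [0, 0, 0], "rot": [0, 0, 0], "grip": 1}
  ]
}}

```text
time: 12.85
ee_pos: [0.5825, 0.0746, 0.0589]
eef_rot: [0.16, 0.987, 0.001, 0.0]
ft_force: [4.3, 7.0, -5.3]
width: 0.0132
```

```bash
python3 -c "
from h import *
d=r.camera('side');print([(n,r.spot_point(n,d)[:1]) for n in('gate_grip','lock_grip','cup','brush','jar','half_mark')]);s=r.read_state();print(s['ee_pos'],s['width'],s['ft_force'],s['time'])
print(r.close_job())"
```

```text
[('gate_grip', [{'location': [314.3, 235.4], 'p': 0.84}]), ('lock_grip', [{'location': [347.4, 264.5], 'p': 0.51}]), ('cup', [{'location': [312.6, 302.9], 'p': 0.72}]), ('brush', [{'location': [355.3, 236.6], 'p': 0.54}]), ('jar', [{'location': [279.6, 239.6], 'p': 0.53}]), ('half_mark', [{'location': [304.1, 241.8], 'p': 0.57}])]
[0.58251542 0.07464016 0.05894291] 0.013245080906939993 [ 4.12854322  8.16355981 -6.27199205] 13.2
the job is handed in; nothing more can be done
None
```

I slid the lock by its knob to its end stop, then gripped the shutter's paddle and opened it to half travel. I handed the job in at 13.2 s with the gripper still holding the shutter there.

- **Lock:** it stopped after about 48 mm of tool travel, with about 28 N against the stop. The side view showed the knob still at its full-travel position after release and again with the shutter open.
- **Shutter:** the tool moved 39.4 mm in the opening direction, and the paddle looked level with the long mark to within about 2 mm. The opening between the fingers was 13.2 mm on the 14 mm plate. The force on the tool along the shutter's travel was about 9 N, as expected from the spring at half.
- **Bystanders:** the arm touched none of them that I could see. In the last side view the network's cup, jar and brush positions were 3 to 5 px (roughly 10 to 20 mm) from the first look, two of them with low confidence. I took that as network noise, since all three look unmoved in the pictures. I did not re-measure the mug, scoop or boxes at the end.
- **Disagreements:**
  - In the side view, my fitted dispenser pose was about 1.5 px off at the paddle and knob.
  - The hopper top's height measured about 20 mm low from my hand-picked points, though the network's own points gave 221 mm.
  - The open fingertips sat about 15 mm higher than the 17 mm given.
  - None of these stopped the grasps from holding.

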